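# Seat the line laser on its kinematic base and lock it

### The arm

A 7-joint arm with a two-finger parallel gripper is mounted at the origin on the work surface. World frame = base frame: x ahead of the robot, y to its left, z up, the work surface at z = 0. Lengths are in m, angles in rad, forces in N, time in s.
With the tool pointing down it reaches from about 0.4 to 0.875 m from the base axis. Payload 19.3 kg.
Tool frame: the origin (TCP) lies at the very end of the fingers, on their centre line; the grasp point (between the pads) lies 19 mm behind it; z points along the fingers, y is the line along which they close (so a half turn about z gives the same grasp; the last joint's range is limited). The gripper opens to 85 mm and grips with 20 to 120 N. Pads are 22 mm wide; open, the fingers measure 114 mm over their backs; the gripper's body (76 mm by 85 mm) begins 54 mm behind the grasp point. The pads swing forward as they close: fully open they stand 13 mm farther back than shut.
Start: joints at [1.133, 0.521, -0.036, 1.599, 0.021, 1.021, -0.113], TCP at [0.225, -0.583, 0.231] pointing down, gripper open.
Joint ranges: [-2.91, 2.91], [-0.3, 2.13], [-1.5, 1.42], [0.17, 2.43], [-1.26, 4.41], [0.16, 1.93], [-2.52, 2.52]. Speed limits (rad/s): [1.89, 1.89, 2.39, 2.39, 3.01, 3.01, 3.01].

### API

Orientations are given as [roll, pitch, yaw] about the fixed x, y, z axes, in that order (R = Rz(yaw) Ry(pitch) Rx(roll)).
In Python, from workcell import bot gives the robot as it stands.
- The arm moves only by the tool carry_out, never from a script. Its argument "rows" is a list that holds one entry, the list of rows, each a list of 4 numbers: the shift along the tool's x, y, z in m, then the turn about the tool's z in degrees. In form: [[[x, y, z, twist], ...]]. A call has 1 to 12 rows; each row is the pose to reach, as a shift and turn from the pose commanded when the call began, along the tool's axes at that moment; what a row does not reach only later rows make up. A row lasts 1/12 s, in which the tool goes at most 41.7 mm and 7.16 degrees, less where a joint would pass 70% of its speed; a pose out of reach is approached as far as the arm can. A call with a gripper value outside its range is refused whole. "grip" is the finger opening in m, from 0 to 0.0854, set as the call begins (left out, the last holds). The fingers move at their own pace and stop on an object; "grip_force" is the grip in N (left out, the last holds). Time passes only in rows, so rows that repeat a pose let the fingers close. It gives the time, the measured TCP pose, the force, the opening and the grip force at its end, in the units of the state.
- bot.observe(): the state, without advancing time (a new reading comes with each control period).
- bot.grab_frame(name): name is "side" or "top" or "wrist"; returns a dict with "pixels" (400x640x3 uint8, red, green, blue), "K" (3x3 intrinsics, pixels), "pose" (4x4, takes a point from camera to world coordinates). Camera axes: x right, y down, z forward; pixel columns grow to the right and rows downward; lengths in m; the calibration is good to about 2 mm. A picture is of the moment at which its call begins. There is no depth.
- bot.job_done(): hands the job in; it is judged then, once.
Trained networks look in a picture, given as the dict that the camera call returned (one of the last four; its "shot" number tells which), for a name from the list of things; names that differ only in an ending like _2 or _b are one class to them, and where a whole thing is asked for, a point or a joint stands for the part that bears it (a point fixed in the world has none). Each returns a list of dicts, best first, with "conf" (0 to 1); they miss things now and then, are a little off and sometimes report something else, mostly with a low value. They report only what shows in the picture. A call takes as long as a camera call.
- bot.look_for(picture, label): "position" ([column, row] in pixels, amid what is visible of it).
- bot.regions_of(picture, label): "region" (400x640 bool, what is visible of it) and "position" ([column, row] in pixels, amid what is visible of it).
- bot.spot_point(picture, label): "position" ([column, row] in pixels: a listed point, or the origin of a listed thing).
The state is a dict: "clock": time; "qpos": joint angles; "qd": joint speeds; "joint_efforts": joint torques, N m; "position": TCP position; "tool_rot": TCP orientation; "force": force on the tool from outside, world axes, zero at the start; "moment": the same for the moment, N m; "grip_width": finger opening in m; "finger_force": force on a finger pad.
Only numpy, scipy, OpenCV 4.12 (cv2) and the standard library are available. Lean on these libraries where they do the work, as an engineer would, in place of code of your own. Each camera call takes 0.05 s, during which the arm holds its last target. There are 200 camera calls.

### The job

Put the red line laser back on its blue base: feel for the sliding seat block and settle the three ball feet fully home in cone, groove and flat, gently, without dropping it or forcing it. Then, with the laser resting there by itself, push the catch with the red knob all the way over the edge of its plate, and leave the other things on the bench alone.

Things in the scene. Friction and masses are not known exactly. Their poses are not given: they have to be found in the camera images.
- laser: Red line laser, 0.5 to 0.8 kg, on an aluminium plate with three steel ball feet; starts upright on the bench. Origin: under the plate's centre, level with the balls' undersides; z up, x to the side with the black window and green lens. Plate 100 (x) by 90 (y) mm, 16 to 22 mm above the origin. Balls 14 mm in diameter, polished (friction about 0.35).
- laser_grip (a point): Centre of the laser's red housing, 47 mm above the laser's origin. Housing 60 (x) by 44 (y) mm, 22 to 72 mm above the laser's origin; rubber pads on its two y faces: grasp it there from above, 44 mm wide. Axes as the laser's.
- cone_foot (a point): Centre of the ball that belongs in the cone: x -35, y +25, z +7 mm in the laser's frame.
- groove_foot (a point): Centre of the ball that belongs in the groove: x +35, y +25, z +7 mm in the laser's frame.
- flat_foot (a point): Centre of the ball that belongs on the flat: x 0, y -30, z +7 mm in the laser's frame; yellow dot on the plate above it.
- base: Blue base bolted to the bench, 172 (x) by 210 (y) by 16 mm, its middle at x -24, y +22 mm from the origin. Origin: on the bench, in line with the catch, under the middle of the range of places where the laser's origin may be home. The laser's axes are parallel to the base's when home (same x, not half turned). Forcing laser and base together with more than 30 N is too much.
- home_end (a point): Home place of the laser's origin (36.4 mm high) if the seat block stood at the -y end of its slot. It is clamped stiffly 0 to 60 mm from there along the base's +y: not measured, to be felt or seen. Base x of home is 0. The laser's origin is 42 mm high while its y +25 balls ride on the decks, 36.4 home, 1.2 mm higher per mm off centre; let go within 2 mm of centre it settles.
- deck_end (a point): Midway between cone and groove, at deck height 42 mm, if the block stood at its -y end. Block: two aluminium decks 36 mm wide about base x -35 and +35, from 70 mm on the -y side of cone and groove to 67 mm on the +y side; cone in the x -35 deck, V groove along x in the other; mouths 16 mm, walls 50 degrees. Brass flat between, 36.4 mm high. Slid along y, both balls drop in together.
- catch_knob (a point): Top centre of the catch's red knob, 18 mm in diameter, 30 mm high, upright on a steel tongue 34 mm wide whose top is 67 mm above the bench, on the base's -x side. Pinch the knob from above. Axes as the base's. The tongue passes 2.6 mm above the plate of a laser that is home and is blocked by one that is not.
- catch (a joint): Catch travel, m: 0 fully open (start), 0.022 fully over the plate (stop); it slides along the base's +x against about 1.5 N friction and stays where it is left. The knob moves with it.
- screwdriver: Bystander, leave alone: screwdriver, lying in the middle of the bench. Origin: its underside's centre.
- wrench: Bystander, leave alone: steel wrench, lying at the far side. Origin: its underside's centre.
- hammer: Bystander, leave alone: hammer, lying at the far right. Origin: its underside's centre.
- spraycan: Bystander, leave alone: blue spray can, 54 mm wide, 160 mm high. Origin: its underside's centre.
- tape: Bystander, leave alone: yellow tape measure, 65 by 36 by 62 mm. Origin: its underside's centre.
- mug: Bystander, leave alone: black mug, 80 mm wide, 95 mm high. Origin: its underside's centre.
- socket: Bystander, leave alone: steel socket, 28 mm wide, 30 mm high. Origin: its underside's centre.

How it is judged:
On the way, in this order (a step that is already met when the one before it is completed fails the run):
1. the laser rests home in its three seats, let go, with the catch still open (z of laser in the frame of base between 0.0345 and 0.0379 m and angle between laser's own z axis and vertical below 0.03 rad and angle between the x axis of laser and the x axis of base, either way round below 0.08 rad and x of laser in the frame of base between -0.004 and 0.004 m and y of laser in the frame of base between -0.034 and 0.034 m and contact force between the fingers and laser below 0.05 N and linear speed of laser below 0.01 m/s and value of joint catch below 0.006 m), for 0.2 s.
2. the catch is pushed over the plate (value of joint catch above 0.019 m), for 0.2 s.
At the end, for the whole second after the job is handed in: The laser sits in its seats: origin 34.5 to 37.9 mm above the base's underside, within 4 mm of home along the base's x and 34 mm of the origin along its y, tilted less than 0.03 rad, its x axis within 0.08 rad of the base's, at rest, released; the catch is at least 19 mm over the plate (z of laser in the frame of base between 0.0345 and 0.0379 m and angle between laser's own z axis and vertical below 0.03 rad and angle between the x axis of laser and the x axis of base, either way round below 0.08 rad and x of laser in the frame of base between -0.004 and 0.004 m and y of laser in the frame of base between -0.034 and 0.034 m and contact force between the fingers and laser below 0.05 N and linear speed of laser below 0.01 m/s and value of joint catch above 0.019 m); the robot touches nothing.
It fails at once if laser and base (seat block and catch included) press on each other with more than 30 N (contact force between laser and base above 30 N).
It fails at once if the laser falls freely (touched by nothing, faster than 0.2 m/s) (contact force between laser and anything else below 0.01 N and linear speed of laser above 0.2 m/s).
It fails at once if the laser tips more than 30 degrees (angle between laser's own z axis and vertical above 0.52 rad).
It fails at once if another thing on the bench is shifted by more than 30 mm (distance of any of screwdriver, wrench, hammer, spraycan, tape, mug, socket from where it was at the start of the episode above 0.03 m).
It also fails if it takes over 70 s, if anything falls off the work surface, if the arm or the gripper's body presses on something with over 40 N, if the wrist force passes 120 N, or if a joint passes its speed limit or range.

## Working session

There is one attempt and no reset: what is moved stays moved. The work goes in short steps, Python scripts to look and compute and a tool call to move; the robot and the scene stay as the last step left them, time stands still between calls to the robot, and variables do not carry over. Pictures are saved under pics/ and viewed, at most 10 in all, crops included, and the job is handed in when it is done.

Besides the shell and the picture viewer there is one more tool, called by a JSON object that holds its "api" and its "payload", one argument or row to a line. carry_out: Moves the arm, as the interface text tells. Its arguments: {"type":"object","properties":{"rows":{"type":"array","items":{"type":"array","items":{"type":"array","items":{"type":"number"}}}},"grip":{"type":"number"},"grip_force":{"type":"number"}},"required":["rows"]}

```bash
mkdir -p pics; cat > h.py <<'E'
import numpy as np, cv2
from workcell import bot
from scipy.spatial.transform import Rotation as Rn
def shot(n,save=None):
    f=bot.grab_frame(n)
    if save: cv2.imwrite('pics/'+save+'.png',cv2.cvtColor(f['pixels'],cv2.COLOR_RGB2BGR))
    return f
def ray(f,p):
    K=np.array(f['K']);T=np.array(f['pose'])
    d=T[:3,:3]@np.linalg.solve(K,[p[0],p[1],1.]);return T[:3,3],d
def atz(f,p,z):
    o,d=ray(f,p);return o+d*(z-o[2])/d[2]
def tri(obs):
    A=np.zeros((3,3));b=np.zeros(3)
    for f,p in obs:
        o,d=ray(f,p);d=d/np.linalg.norm(d);M=np.eye(3)-np.outer(d,d);A+=M;b+=M@o
    return np.linalg.solve(A,b)
def proj(f,X):
    T=np.array(f['pose']);c=T[:3,:3].T@(np.array(X)-T[:3,3]);u=np.array(f['K'])@c;return u[:2]/u[2]
def st():
    s=bot.observe();print('t',s['clock'],'pos',np.round(s['position'],4),'rot',np.round(s['tool_rot'],3),'F',np.round(s['force'],1),'w',s['grip_width'],'ff',s['finger_force']);return s
E
python3 - <<'E'
from h import *
st()
F={n:shot(n,n+'0') for n in('top','side')}
for l in ['laser','laser_grip','cone_foot','groove_foot','flat_foot','base','home_end','deck_end','catch_knob','spraycan','tape','mug','socket','screwdriver']:
    P={}
    for n,f in F.items():
        r=bot.spot_point(f,l)
        print(l,n,[(np.round(x['position'],1).tolist(),round(x['conf'],2)) for x in r[:2]], atz(f,r[0]['position'],{'laser_grip':.047,'home_end':.0364,'deck_end':.042,'catch_knob':.097,'laser':0}.get(l,.007 if 'foot' in l else 0)).round(4) if r else '')
        if r:P[n]=r[0]['position']
    if len(P)==2: print('   tri',tri([(F[n],P[n]) for n in P]).round(4))
E
```

```text
t 0.0 pos [ 0.2245 -0.5829  0.2307] rot [-3.14   0.     0.368] F [-0.5 -0.6  0.6] w 0.08497433012158541 ff 0.0
laser top [] 
laser side [([352.9, 205.9], 0.71), ([260.6, 292.2], 0.44)] [ 0.5759 -0.2327  0.    ]
laser_grip top [([401.4, 213.1], 0.62), ([224.9, 230.0], 0.31)] [ 0.58   -0.2428  0.047 ]
laser_grip side [([348.3, 189.1], 0.79)] [ 0.595 -0.242  0.047]
   tri [ 0.5869 -0.2405  0.0485]
cone_foot top [([394.1, 228.2], 0.97)] [ 0.5407 -0.2285  0.007 ]
cone_foot side [([362.3, 207.9], 0.92), ([350.3, 190.5], 0.71)] [ 0.5437 -0.2194  0.007 ]
   tri [ 0.5436 -0.2289  0.0019]
groove_foot top [([386.2, 199.8], 0.57)] [ 0.624  -0.2087  0.007 ]
groove_foot side [([337.5, 202.8], 0.63), ([189.0, 346.2], 0.22)] [ 0.6198 -0.2212  0.007 ]
   tri [ 0.6193 -0.2084  0.0141]
flat_foot top [([408.2, 211.1], 0.74)] [ 0.5901 -0.2715  0.007 ]
flat_foot side [([354.1, 199.6], 0.64)] [ 0.5809 -0.2589  0.007 ]
   tri [ 0.5884 -0.2743 -0.0017]
base top [([225.7, 203.1], 0.57)] [0.62   0.2631 0.    ]
base side [([259.4, 308.9], 0.65)] [0.6177 0.2515 0.    ]
   tri [0.6159 0.2597 0.0083]
home_end top 
[... 562 characters left out ...]
.7722 0.1981 0.    ]
spraycan side [([211.7, 275.1], 0.89)] [0.77   0.1956 0.    ]
   tri [0.7704 0.1971 0.0014]
tape top [([184.5, 181.1], 0.78)] [0.6873 0.3877 0.    ]
tape side [([189.8, 348.6], 0.73)] [0.6837 0.3896 0.    ]
   tri [ 0.6867  0.388  -0.0024]
mug top [([470.0, 187.6], 0.68), ([318.2, 253.6], 0.29)] [ 0.659 -0.459  0.   ]
mug side [([346.7, 174.9], 0.87)] [ 0.6622 -0.4315  0.    ]
   tri [ 0.6669 -0.4639 -0.0152]
socket top [([319.9, 182.4], 0.49)] [ 0.6793 -0.0151  0.    ]
socket side [([289.6, 235.6], 0.65), ([353.4, 199.6], 0.64)] [ 0.6784 -0.0182  0.    ]
   tri [ 0.678  -0.0154  0.002 ]
screwdriver top [] 
screwdriver side [([368.3, 259.4], 0.57)] [0.4605 0.005  0.    ]
```

```bash
cd pics; python3 -c "
import cv2,numpy as np
a=cv2.imread('top0.png');b=cv2.imread('side0.png')
cv2.imwrite('both0.png',cv2.resize(np.vstack([a,b]),(480,600),interpolation=3))"
```

```text
(no output)
```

View pics/top0.png

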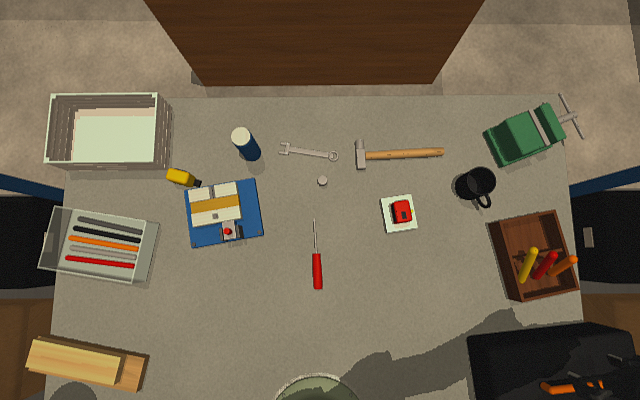

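View pics/side0.png

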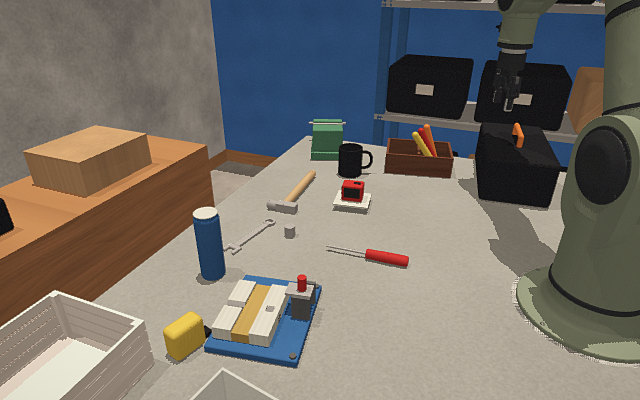

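The top view shows the laser at about (402,212) and the base at about (222,213), with the catch knob at (228,231). The screwdriver lies between them at (317,260). The side view agrees with this. Next I go above the laser for a close look.

{"api": "carry_out", "payload": {
  "rows": [
    [[0.04, -0.017, -0.005, 2], [0.08, -0.033, -0.01, 4], [0.118, -0.05, -0.015, 6], [0.156, -0.066, -0.02, 8], [0.195, -0.082, -0.025, 10], [0.234, -0.098, -0.03, 11], [0.273, -0.115, -0.035, 11], [0.312, -0.131, -0.04, 11], [0.351, -0.147, -0.04, 11], [0.39, -0.163, -0.04, 11], [0.43, -0.18, -0.04, 11], [0.4545, -0.19, -0.04, 11]]
  ],
  "grip": 0.08
}}

```text
clock: 2.5
position: [0.5822, -0.24, 0.2715]
tool_rot: [-3.141, -0.001, 0.177]
force: [-0.7, -1.2, -0.3]
grip_width: 0.08
finger_force: 0.0
```

{"api": "carry_out", "payload": {
  "rows": [
    [[0, 0, 0, 0], [0, 0, 0, 0], [0, 0, 0, 0]]
  ]
}}

```text
clock: 2.75
position: [0.5802, -0.2428, 0.2711]
tool_rot: [3.141, 0.001, 0.176]
force: [-1.0, -0.6, -0.2]
grip_width: 0.0802
finger_force: 0.0
```

```bash
cat >> h.py <<'E'
Z={'laser_grip':.047,'home_end':.0364,'deck_end':.042,'catch_knob':.097,'laser':0,'cone_foot':.007,'groove_foot':.007,'flat_foot':.007,'base':0}
def spots(f,labels,dz=0):
    for l in labels:
        r=bot.spot_point(f,l)
        print(l,[(np.round(x['position'],1).tolist(),round(x['conf'],2),atz(f,x['position'],Z[l]+dz).round(4).tolist()) for x in r[:2]])
E
python3 - <<'E'
from h import *
st()
f=shot('wrist','w1'); print(np.array(f['pose']).round(3).tolist(), np.array(f['K']).round(0).tolist())
spots(f,['laser','laser_grip','cone_foot','groove_foot','flat_foot'])
E
```

```text
t 2.75 pos [ 0.5802 -0.2428  0.2711] rot [3.141e+00 1.000e-03 1.760e-01] F [-1.  -0.6 -0.2] w 0.08019402825173394 ff 0.0
[[0.175, -0.931, -0.321, 0.663], [-0.985, -0.165, -0.058, -0.228], [0.001, 0.327, -0.945, 0.414], [0.0, 0.0, 0.0, 1.0]] [[283.0, 0.0, 317.0], [0.0, 283.0, 196.0], [0.0, 0.0, 1.0]]
laser [([314.9, 156.0], 0.84, [0.584, -0.2396, 0.0])]
laser_grip [([312.7, 167.0], 0.96, [0.578, -0.238, 0.047])]
cone_foot [([301.7, 181.4], 0.95, [0.5442, -0.2266, 0.007])]
groove_foot [([299.1, 134.3], 0.68, [0.6119, -0.2121, 0.007])]
flat_foot [([332.8, 157.5], 0.97, [0.5877, -0.2654, 0.007])]
```

View pics/w1.png

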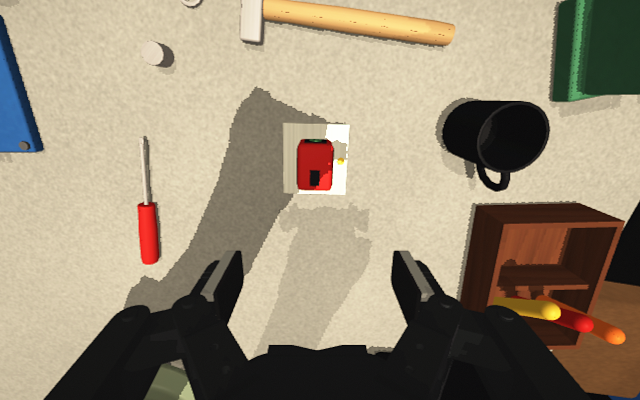

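The wrist view shows the plate square in the image, corners about (284,123) to (348,194), with the yellow dot at the right (340,160). So the laser's x points up in the image, its yaw is close to the tool's, and the tool is centred within about 3 mm. I descend and grip.

{"api": "carry_out", "payload": {
  "rows": [
    [[0.001, -0.001, 0.035, 0], [0.002, -0.002, 0.075, 0], [0.0025, -0.0025, 0.115, 0], [0.0025, -0.0025, 0.15, 0], [0.0025, -0.0025, 0.18, 0], [0.0025, -0.0025, 0.205, 0], [0.0025, -0.0025, 0.222, 0], [0.0025, -0.0025, 0.233, 0], [0.0025, -0.0025, 0.24, 0], [0.0025, -0.0025, 0.24, 0], [0.0025, -0.0025, 0.24, 0]]
  ]
}}

```text
clock: 3.97
position: [0.5829, -0.2399, 0.032]
tool_rot: [3.141, -0.001, 0.176]
force: [0.3, 0.1, 0.5]
grip_width: 0.0801
finger_force: 0.0
```

```bash
python3 - <<'E'
from h import *
st(); f=shot('wrist','w2')
spots(f,['laser','laser_grip','cone_foot','groove_foot','flat_foot'])
E
```

```text
t 3.9667 pos [ 0.5829 -0.2399  0.032 ] rot [ 3.141e+00 -1.000e-03  1.760e-01] F [0.3 0.1 0.5] w 0.08012570671358009 ff 0.0
laser [([316.7, 232.4], 0.61, [0.5809, -0.2404, 0.0])]
laser_grip [([315.1, 269.9], 0.85, [0.5822, -0.2393, 0.047])]
cone_foot [([282.1, 278.1], 0.71, [0.5455, -0.2221, 0.007])]
groove_foot [([278.3, 184.2], 0.57, [0.6126, -0.2106, 0.007])]
flat_foot [([363.2, 233.7], 0.56, [0.5887, -0.27, 0.007])]
```

View pics/w2.png

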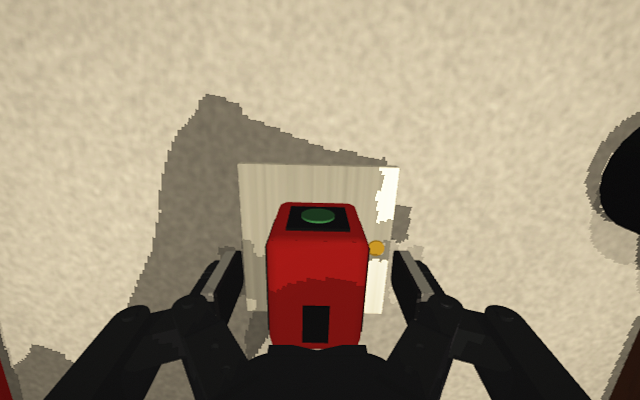

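The housing is centred between the fingers, with the window and lens on the far (+x) side. The plate's far edge runs (239,164) to (399,167), so the laser is turned about 1° clockwise. I align and close.

{"api": "carry_out", "payload": {
  "rows": [
    [[0, 0, 0.001, 1.1], [0, 0, 0.001, 1.1], [0, 0, 0.001, 1.1], [0, 0, 0.001, 1.1], [0, 0, 0.001, 1.1], [0, 0, 0.001, 1.1], [0, 0, 0.001, 1.1], [0, 0, 0.001, 1.1], [0, 0, 0.001, 1.1], [0, 0, 0.001, 1.1]]
  ],
  "grip": 0.036,
  "grip_force": 45
}}

```text
clock: 5.1
position: [0.5826, -0.2397, 0.0304]
tool_rot: [3.141, -0.0, 0.157]
force: [-0.5, 0.8, 4.0]
grip_width: 0.0435
finger_force: 45.3
```

```bash
python3 - <<'E'
from h import *
st(); f=shot('wrist')
spots(f,['laser','laser_grip','cone_foot','groove_foot','flat_foot'])
E
```

```text
t 5.1 pos [ 0.5826 -0.2397  0.0304] rot [ 3.141 -0.     0.157] F [-0.5  0.8  4. ] w 0.04351242641678241 ff 45.289549827575684
laser [([317.1, 230.8], 0.7, [0.5826, -0.2401, 0.0])]
laser_grip [([316.5, 270.5], 0.83, [0.5827, -0.2397, 0.047])]
cone_foot []
groove_foot [([277.9, 184.8], 0.61, [0.613, -0.211, 0.007])]
flat_foot [([364.8, 235.1], 0.69, [0.5878, -0.2708, 0.007])]
```

{"api": "carry_out", "payload": {
  "rows": [
    [[0, 0, -0.005, 0], [0, 0, -0.02, 0], [0, 0, -0.045, 0], [0, 0, -0.075, 0], [0.002, -0.015, -0.105, 0], [0.007, -0.045, -0.13, 0], [0.012, -0.08, -0.145, 0], [0.018, -0.115, -0.155, 0], [0.023, -0.15, -0.16, 0], [0.028, -0.185, -0.16, 0], [0.033, -0.22, -0.16, 0], [0.039, -0.25, -0.16, 0]]
  ]
}}

```text
clock: 6.4
position: [0.581, 0.0161, 0.1903]
tool_rot: [-3.141, 0.001, 0.158]
force: [1.0, -0.2, -6.0]
grip_width: 0.0434
finger_force: 47.5
```

{"api": "carry_out", "payload": {
  "rows": [
    [[0.005, -0.03, 0, 0], [0.01, -0.055, 0, 0], [0.013, -0.075, 0, 0], [0.014, -0.085, 0, 0], [0.014, -0.085, 0, 0], [0.014, -0.085, 0, 0]]
  ]
}}

```text
clock: 6.9
position: [0.5822, 0.0993, 0.19]
tool_rot: [3.141, 0.001, 0.157]
force: [0.9, -0.7, -4.9]
grip_width: 0.043
finger_force: 47.5
```

```bash
python3 - <<'E'
from h import *
st(); f=shot('wrist','w3')
spots(f,['base','home_end','deck_end','catch_knob'])
t=shot('top');spots(t,['base','home_end','deck_end','catch_knob'])
s=shot('side');spots(s,['base','home_end','deck_end','catch_knob'])
E
```

```text
t 6.9 pos [0.5822 0.0993 0.19  ] rot [3.141e+00 1.000e-03 1.570e-01] F [ 0.9 -0.7 -4.9] w 0.0430388292522954 ff 47.46452987194061
base [([188.7, 123.2], 0.55, [0.6164, 0.2524, 0.0])]
home_end [([205.4, 128.4], 0.87, [0.6192, 0.2202, 0.0364]), ([191.9, 120.4], 0.71, [0.6251, 0.2339, 0.0364])]
deck_end [([176.2, 125.7], 0.67, [0.6182, 0.2471, 0.042]), ([189.9, 123.0], 0.47, [0.623, 0.2336, 0.042])]
catch_knob [([162.4, 232.0], 0.82, [0.5286, 0.2345, 0.097])]
base []
home_end []
deck_end []
catch_knob []
base [([261.5, 309.3], 0.79, [0.6132, 0.2509, 0.0])]
home_end [([263.9, 283.9], 0.68, [0.6236, 0.2173, 0.0364])]
deck_end [([260.8, 290.1], 0.74, [0.6165, 0.2426, 0.042]), ([189.2, 349.8], 0.44, [0.6536, 0.422, 0.042])]
catch_knob [([302.4, 277.1], 0.75, [0.5275, 0.237, 0.097]), ([260.3, 307.4], 0.74, [0.5607, 0.339, 0.097])]
```

View pics/w3.png

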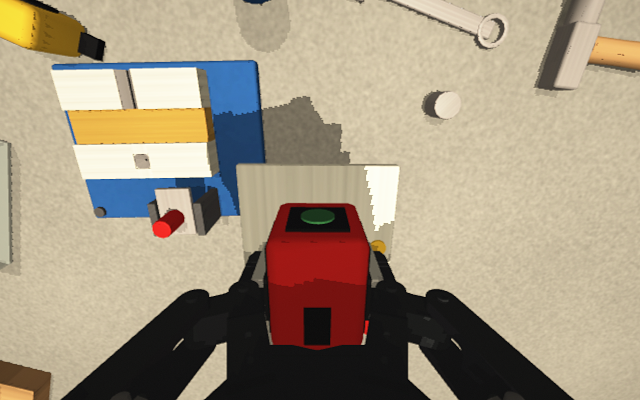

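The wrist view shows the base clearly. The groove is at about (123,88) in the far deck, the cone at (142,160) in the near deck, the brass flat between them, and the knob at (168,223). I zoom in on the decks.

```bash
python3 -c "
import cv2
a=cv2.imread('pics/w3.png')[55:245,45:270]
cv2.imwrite('pics/w3c.png',cv2.resize(a,None,fx=3.1,fy=3.1,interpolation=cv2.INTER_CUBIC))"
```

```text
(no output)
```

View pics/w3c.png

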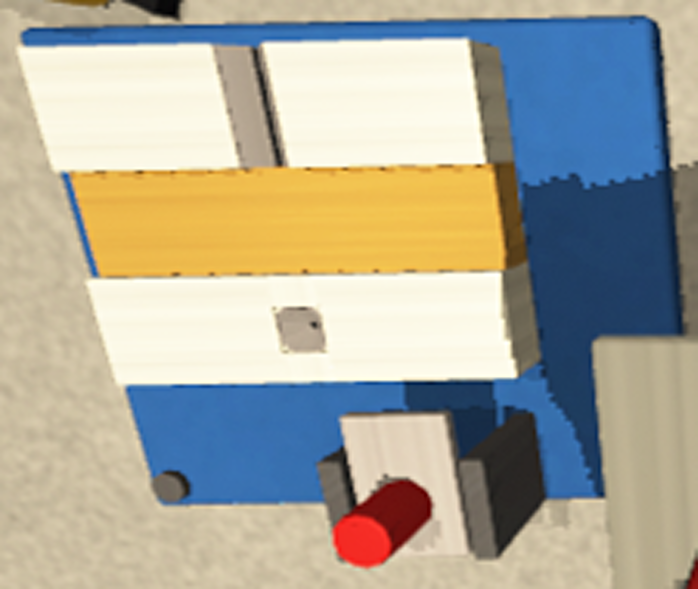

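```bash
python3 - <<'E'
from h import *
f=shot('wrist'); s=st()
w=lambda u,v,z: atz(f,(u/3.1+45,v/3.1+55),z)[:2]
P={k:w(*p,.042) for k,p in dict(fTL=(20,45),fTR=(470,38),fBL=(52,171),fBR=(487,164),nTL=(88,281),nTR=(505,270),nBL=(126,385),nBR=(518,377),cone=(301,330),groove=(251,104)).items()}
for k in P: print(k,P[k].round(4))
# model fit: deck pts in frame centred between cone/groove
M=dict(fTL=(53,67),fTR=(53,-70),fBL=(17,67),fBR=(17,-70),nTL=(-17,67),nTR=(-17,-70),nBL=(-53,67),nBR=(-53,-70),cone=(-35,0),groove=(35,0))
A=np.array([M[k] for k in M])/1e3;B=np.array([P[k] for k in M])
ca,cb=A.mean(0),B.mean(0);H=(A-ca).T@(B-cb)
yaw=np.arctan2(H[0,1]-H[1,0],H[0,0]+H[1,1]);R=np.array([[np.cos(yaw),-np.sin(yaw)],[np.sin(yaw),np.cos(yaw)]])
c=cb-R@ca;print('yaw',yaw,'centre',c,'res mm',((A@R.T+c-B)@R*1e3).round(1).tolist())
home=c-R@[0,.025];print('laser home',home)
k=w(363,541,.097);print('knob',k, 'rel home in base', (R.T@(k-home)).round(4))
bc=[w(22,30,.016),w(655,18,.016),w(165,503,.016)];print('base corners rel home',[(R.T@(b-home)).round(4).tolist() for b in bc])
d=home-s['position'][:2];y=s['tool_rot'][2]
print('tool shift',d@[np.cos(y),np.sin(y)],d@[np.sin(y),-np.cos(y)],'twist deg',-np.degrees(yaw-y))
E
```

```text
t 7.7 pos [0.5826 0.0996 0.1903] rot [-3.142  0.     0.157] F [ 0.3  0.2 -4.7] w 0.04331927546247535 ff 47.465370297431946
fTL [0.6527 0.3634]
fTR [0.676  0.2284]
fBL [0.6163 0.3587]
fBR [0.64   0.2224]
nTL [0.5822 0.3517]
nTR [0.6073 0.2157]
nBL [0.5475 0.3431]
nBR [0.5714 0.2102]
cone [0.5764 0.2829]
groove [0.6465 0.2951]
yaw 0.17738862083198514 centre [0.61143042 0.28834904] res mm [[-0.9, 0.4], [0.0, 0.4], [-0.3, -1.4], [0.5, -0.1], [0.6, -0.5], [-0.1, 0.8], [0.2, 1.8], [0.2, -0.1], [0.4, -0.8], [-0.7, -0.5]]
laser home [0.61584192 0.26374134]
knob [0.53151637 0.23528833] rel home in base [-0.088  -0.0131]
base corners rel home [[0.0611, 0.1117], [0.0604, -0.097], [-0.108, 0.1108]]
tool shift 0.05838728030506539 -0.15700602520886273 twist deg -1.1940295251092328
```

Deck corners, cone and groove fit to about 1 mm. Laser home is about (0.616, 0.264) with yaw 0.177. I go above it.

{"api": "carry_out", "payload": {
  "rows": [
    [[0.012, -0.035, 0, -0.5], [0.025, -0.07, 0, -1.2], [0.038, -0.105, 0, -1.2], [0.05, -0.135, 0, -1.2], [0.057, -0.152, 0.005, -1.2], [0.0585, -0.157, 0.02, -1.2], [0.0585, -0.157, 0.045, -1.2], [0.0585, -0.157, 0.068, -1.2], [0.0585, -0.157, 0.085, -1.2], [0.0585, -0.157, 0.095, -1.2], [0.0585, -0.157, 0.1, -1.2], [0.0585, -0.157, 0.1, -1.2]]
  ]
}}

```text
clock: 8.7
position: [0.6157, 0.2634, 0.0895]
tool_rot: [3.141, 0.001, 0.177]
force: [-0.4, -0.2, -5.4]
grip_width: 0.0431
finger_force: 48.0
```

{"api": "carry_out", "payload": {
  "rows": [
    [[0, 0, 0, 0], [0, 0, 0, 0]]
  ]
}}

```text
clock: 8.87
position: [0.6166, 0.2639, 0.0915]
tool_rot: [-3.141, -0.002, 0.177]
force: [-0.2, 0.0, -3.8]
grip_width: 0.0434
finger_force: 48.0
```

```bash
python3 - <<'E'
from h import *
st(); f=shot('wrist','w4'); s=shot('side','s4')
spots(s,['laser_grip','laser','catch_knob'],.056)
a=cv2.imread('pics/w4.png');b=cv2.imread('pics/s4.png')[200:380,160:380]
b=cv2.resize(b,(640,524))
cv2.imwrite('pics/c4.png',cv2.resize(np.vstack([a[60:360],b]),(466,600),interpolation=cv2.INTER_AREA))
E
```

```text
t 8.8667 pos [0.6166 0.2639 0.0915] rot [-3.141e+00 -2.000e-03  1.770e-01] F [-0.2  0.  -3.8] w 0.04335593877133961 ff 48.00480902194977
laser_grip [([250.4, 270.9], 0.75, [0.6228, 0.264, 0.103])]
laser [([256.1, 286.6], 0.93, [0.6213, 0.2512, 0.056]), ([347.4, 173.2], 0.23, [0.6269, -0.3278, 0.056])]
catch_knob [([302.1, 277.0], 0.81, [0.4986, 0.3015, 0.153])]
```

View pics/c4.png

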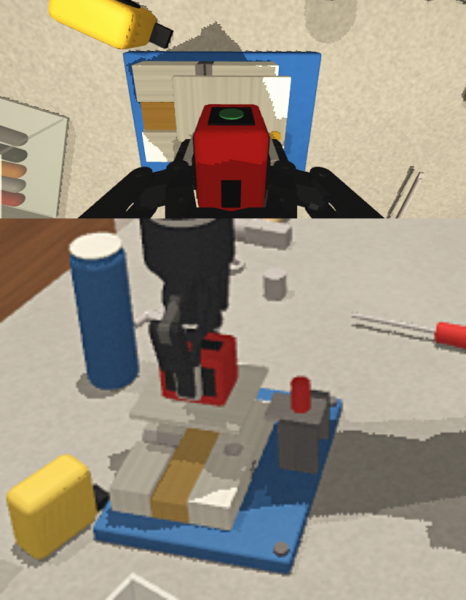

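The composite shows the laser hovering level over the decks, aligned with the block and clear of the catch. The groove shows just beyond the plate's far edge. I lower it gently.

{"api": "carry_out", "payload": {
  "rows": [
    [[0, 0, 0.004, 0], [0, 0, 0.008, 0], [0, 0, 0.011, 0], [0, 0, 0.013, 0], [0, 0, 0.014, 0], [0, 0, 0.015, 0], [0, 0, 0.015, 0], [0, 0, 0.015, 0]]
  ]
}}

```text
clock: 9.78
position: [0.616, 0.2638, 0.0754]
tool_rot: [-3.142, -0.0, 0.177]
force: [0.1, -0.7, -5.3]
grip_width: 0.0435
finger_force: 48.0
```

{"api": "carry_out", "payload": {
  "rows": [
    [[0, 0, 0.0005, 0], [0, 0, 0.001, 0], [0, 0, 0.0015, 0], [0, 0, 0.002, 0], [0, 0, 0.002, 0], [0, 0, 0.002, 0], [0, 0, 0.002, 0]]
  ]
}}

```text
clock: 10.37
position: [0.616, 0.2637, 0.0733]
tool_rot: [-3.142, -0.0, 0.177]
force: [-0.7, 0.2, -6.3]
grip_width: 0.0436
finger_force: 48.0
```

{"api": "carry_out", "payload": {
  "rows": [
    [[0, 0, 0.0005, 0], [0, 0, 0.001, 0], [0, 0, 0.0015, 0], [0, 0, 0.0015, 0], [0, 0, 0.0015, 0], [0, 0, 0.0015, 0]]
  ]
}}

```text
clock: 10.87
position: [0.6159, 0.2638, 0.0718]
tool_rot: [-3.142, 0.0, 0.178]
force: [-0.7, -0.1, -5.2]
grip_width: 0.0435
finger_force: 48.0
```

{"api": "carry_out", "payload": {
  "rows": [
    [[0, 0, 0.0005, 0], [0, 0, 0.001, 0], [0, 0, 0.0015, 0], [0, 0, 0.0015, 0], [0, 0, 0.0015, 0], [0, 0, 0.0015, 0]]
  ]
}}

```text
clock: 11.37
position: [0.6159, 0.2638, 0.0703]
tool_rot: [-3.142, 0.0, 0.177]
force: [-0.0, 0.6, -5.9]
grip_width: 0.0435
finger_force: 48.0
```

{"api": "carry_out", "payload": {
  "rows": [
    [[0, 0, 0.0005, 0], [0, 0, 0.001, 0], [0, 0, 0.001, 0], [0, 0, 0.001, 0], [0, 0, 0.001, 0]]
  ]
}}

```text
clock: 11.78
position: [0.6159, 0.2638, 0.0693]
tool_rot: [-3.142, -0.0, 0.178]
force: [-0.6, 0.2, -5.0]
grip_width: 0.0436
finger_force: 48.0
```

Still no contact, 2.5 mm above home, so we are within 2 mm of centre. I continue.

{"api": "carry_out", "payload": {
  "rows": [
    [[0, 0, 0.0005, 0], [0, 0, 0.001, 0], [0, 0, 0.001, 0], [0, 0, 0.001, 0], [0, 0, 0.001, 0]]
  ]
}}

```text
clock: 12.2
position: [0.6159, 0.2638, 0.0683]
tool_rot: [-3.142, 0.0, 0.177]
force: [0.3, 0.4, -5.4]
grip_width: 0.0438
finger_force: 48.0
```

{"api": "carry_out", "payload": {
  "rows": [
    [[0, 0, 0.0003, 0], [0, 0, 0.0006, 0], [0, 0, 0.0006, 0], [0, 0, 0.0006, 0], [0, 0, 0.0006, 0]]
  ]
}}

```text
clock: 12.62
position: [0.6159, 0.2639, 0.0678]
tool_rot: [-3.141, -0.0, 0.178]
force: [-1.4, 0.9, -2.8]
grip_width: 0.0436
finger_force: 48.4
```

{"api": "carry_out", "payload": {
  "rows": [
    [[0, 0, 0.0003, 0], [0, 0, 0.0006, 0], [0, 0, 0.0006, 0], [0, 0, 0.0006, 0], [0, 0, 0.0006, 0]]
  ]
}}

```text
clock: 13.03
position: [0.616, 0.2641, 0.0674]
tool_rot: [-3.141, -0.0, 0.178]
force: [-3.6, 2.5, 4.8]
grip_width: 0.0435
finger_force: 49.1
```

Contact at about 0.6 mm above home, with a small side force toward -x/+y. I ease that way.

{"api": "carry_out", "payload": {
  "rows": [
    [[-0.0002, -0.0003, 0, 0], [-0.0004, -0.0005, 0, 0], [-0.0004, -0.0005, 0.0002, 0], [-0.0004, -0.0005, 0.0003, 0], [-0.0004, -0.0005, 0.0003, 0]]
  ]
}}

```text
clock: 13.45
position: [0.6156, 0.2643, 0.067]
tool_rot: [-3.141, -0.0, 0.178]
force: [-2.3, 1.9, 5.0]
grip_width: 0.0436
finger_force: 49.2
```

{"api": "carry_out", "payload": {
  "rows": [
    [[-0.0003, -0.0003, 0, 0], [-0.0003, -0.0003, 0, 0], [-0.0003, -0.0003, 0, 0]]
  ],
  "grip_force": 20
}}

```text
clock: 13.7
position: [0.6153, 0.2644, 0.0669]
tool_rot: [3.142, -0.0, 0.177]
force: [-0.1, 1.3, 4.5]
grip_width: 0.0436
finger_force: 49.0
```

{"api": "carry_out", "payload": {
  "rows": [
    [[0, 0, 0, 0], [0, 0, 0, 0], [0, 0, 0, 0], [0, 0, 0, 0], [0, 0, 0, 0], [0, 0, 0, 0]]
  ],
  "grip": 0.062
}}

```text
clock: 14.2
position: [0.6151, 0.2644, 0.0667]
tool_rot: [3.142, 0.0, 0.177]
force: [0.5, 0.2, -0.6]
grip_width: 0.0619
finger_force: 0.0
```

```bash
python3 - <<'E'
from h import *
st(); f=shot('wrist','w5'); s=shot('side','s5')
spots(f,['laser_grip','laser','catch_knob'],.0364)
a=cv2.imread('pics/w5.png')[120:380];b=cv2.imread('pics/s5.png')[220:380,190:340]
b=cv2.resize(b,(640,680),interpolation=cv2.INTER_CUBIC)
cv2.imwrite('pics/c5.png',cv2.resize(np.vstack([a,b]),(408,600),interpolation=cv2.INTER_AREA))
E
```

```text
t 14.2 pos [0.6151 0.2644 0.0667] rot [3.142 0.    0.177] F [ 0.5  0.2 -0.6] w 0.06189013222377554 ff 0.0
laser_grip [([318.2, 271.6], 0.76, [0.6148, 0.2634, 0.0834])]
laser [([315.7, 231.3], 0.84, [0.6146, 0.2648, 0.0364])]
catch_knob []
```

View pics/c5.png

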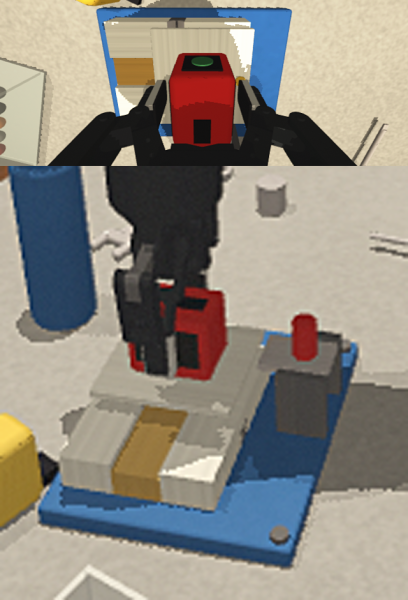

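The side view shows the plate level, low in its seats, with the tongue edge just clear of it. The laser is let go. I rise straight up, then go over to the knob.

{"api": "carry_out", "payload": {
  "rows": [
    [[0, 0, -0.003, 0], [0, 0, -0.015, 0], [0, 0, -0.035, 0], [0, 0, -0.065, 0], [0, 0, -0.09, 0], [-0.02, 0.003, -0.11, 0], [-0.05, 0.008, -0.12, 0], [-0.075, 0.012, -0.12, 0], [-0.085, 0.014, -0.12, 0], [-0.0875, 0.014, -0.12, 0], [-0.0875, 0.014, -0.12, 0], [-0.0875, 0.014, -0.12, 0]]
  ]
}}

```text
clock: 15.45
position: [0.5323, 0.2356, 0.1874]
tool_rot: [-3.141, -0.001, 0.178]
force: [1.0, 0.5, 0.7]
grip_width: 0.0618
finger_force: 0.0
```

```bash
python3 - <<'E'
from h import *
s=st(); f=shot('wrist','w6'); g=shot('side'); t=shot('top')
P=[]
for q in (f,g,t):
    spots(q,['catch_knob']); 
    r=bot.spot_point(q,'catch_knob')
    if r: P.append((q,r[0]['position']))
print(tri(P))
spots(f,['laser_grip','laser'],.0364);spots(g,['laser_grip','laser'],.0364)
E
```

```text
t 15.45 pos [0.5323 0.2356 0.1874] rot [-3.141e+00 -1.000e-03  1.780e-01] F [1.  0.5 0.7] w 0.06178901073026096 ff 0.0
catch_knob [([316.5, 202.1], 0.96, [0.5309, 0.2354, 0.097])]
catch_knob [([303.8, 279.0], 0.76, [0.5228, 0.2412, 0.097])]
catch_knob [([224.6, 232.1], 0.51, [0.5285, 0.2377, 0.097]), ([315.5, 250.0], 0.44, [0.4793, -0.0025, 0.097])]
[0.5277206  0.23647591 0.09241157]
laser_grip [([297.2, 96.5], 0.59, [0.6142, 0.2664, 0.0834])]
laser [([303.2, 97.7], 0.63, [0.614, 0.2636, 0.0364])]
laser_grip [([252.1, 283.6], 0.84, [0.6145, 0.2749, 0.0834])]
laser [([255.5, 299.9], 0.61, [0.6155, 0.2664, 0.0364]), ([188.0, 349.3], 0.49, [0.66, 0.4179, 0.0364])]
```

View pics/w6.png

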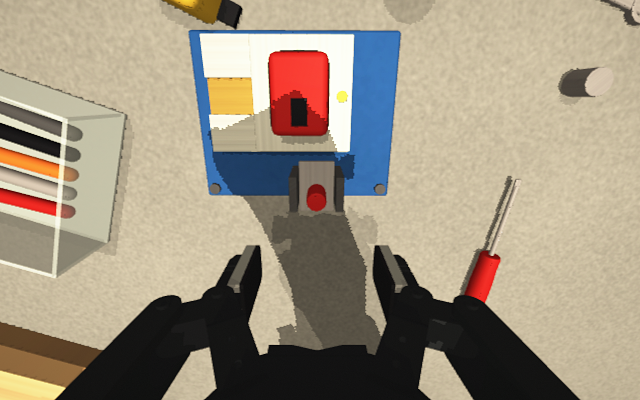

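The view shows the laser square in its seats, plate (250–353, 35–150), and the knob top at (316,202), centred between the fingers. I descend and pinch.

{"api": "carry_out", "payload": {
  "rows": [
    [[-0.001, 0, 0.025, 0], [-0.001, 0, 0.055, 0], [-0.001, 0, 0.08, 0], [-0.001, 0, 0.098, 0], [-0.001, 0, 0.108, 0], [-0.001, 0, 0.112, 0], [-0.001, 0, 0.112, 0], [-0.001, 0, 0.112, 0]]
  ]
}}

```text
clock: 16.77
position: [0.531, 0.2353, 0.0757]
tool_rot: [-3.141, -0.001, 0.177]
force: [-0.2, -0.5, 0.7]
grip_width: 0.062
finger_force: 0.0
```

{"api": "carry_out", "payload": {
  "rows": [
    [[0, 0, 0, 0], [0, 0, 0, 0], [0, 0, 0, 0], [0, 0, 0, 0], [0, 0, 0, 0], [0, 0, 0, 0], [0, 0, 0, 0], [0, 0, 0, 0]]
  ],
  "grip": 0.012,
  "grip_force": 25
}}

```text
clock: 17.43
position: [0.5307, 0.2361, 0.0755]
tool_rot: [-3.14, -0.001, 0.178]
force: [-1.8, 4.6, 7.0]
grip_width: 0.0166
finger_force: 26.2
```

{"api": "carry_out", "payload": {
  "rows": [
    [[0.002, -0.001, 0, 0], [0.005, -0.001, 0, 0], [0.008, -0.001, 0, 0], [0.011, -0.001, 0, 0], [0.014, -0.001, 0, 0], [0.017, -0.001, 0, 0], [0.019, -0.001, 0, 0], [0.021, -0.001, 0, 0], [0.022, -0.001, 0, 0], [0.0225, -0.001, 0, 0], [0.0225, -0.001, 0, 0]]
  ]
}}

```text
clock: 18.35
position: [0.5523, 0.24, 0.0755]
tool_rot: [3.142, 0.0, 0.178]
force: [-4.4, -0.4, 11.7]
grip_width: 0.0166
finger_force: 26.7
```

{"api": "carry_out", "payload": {
  "rows": [
    [[0.0006, 0, 0, 0], [0.0012, 0, 0, 0], [0.0012, 0, 0, 0], [0.0012, 0, 0, 0]]
  ]
}}

```text
clock: 18.68
position: [0.5523, 0.24, 0.0754]
tool_rot: [3.141, 0.002, 0.178]
force: [-11.9, -3.2, 17.7]
grip_width: 0.0168
finger_force: 27.3
```

{"api": "carry_out", "payload": {
  "rows": [
    [[-0.0012, 0, 0, 0], [-0.0012, 0, 0, 0], [-0.0012, 0, 0, 0], [-0.0012, 0, 0, 0], [-0.0012, 0, 0, 0], [-0.0012, 0, 0, 0], [-0.0012, 0, 0, 0]]
  ],
  "grip": 0.06
}}

```text
clock: 19.27
position: [0.5525, 0.2399, 0.0748]
tool_rot: [3.142, 0.0, 0.177]
force: [0.1, -0.5, -0.3]
grip_width: 0.0603
finger_force: 0.0
```

{"api": "carry_out", "payload": {
  "rows": [
    [[0, 0, -0.005, 0], [0, 0, -0.02, 0], [0, 0, -0.045, 0], [0, 0, -0.075, 0], [-0.01, 0, -0.1, 0], [-0.025, 0, -0.115, 0], [-0.03, 0, -0.12, 0], [-0.03, 0, -0.12, 0], [-0.03, 0, -0.12, 0]]
  ]
}}

```text
clock: 20.02
position: [0.5231, 0.2347, 0.1946]
tool_rot: [-3.142, -0.0, 0.178]
force: [0.6, -0.0, 0.0]
grip_width: 0.0604
finger_force: 0.0
```

```bash
python3 - <<'E'
from h import *
s=st(); f=shot('wrist','w7'); g=shot('side','s7')
spots(f,['catch_knob']);spots(g,['catch_knob']); spots(f,['laser_grip','laser'],.0364)
a=cv2.imread('pics/w7.png')[0:300,150:450];b=cv2.imread('pics/s7.png')[230:380,190:340]
cv2.imwrite('pics/c7.png',np.hstack([cv2.resize(a,(400,400)),cv2.resize(b,(400,400),interpolation=2)]))
E
```

```text
t 20.0167 pos [0.5231 0.2347 0.1946] rot [-3.142 -0.     0.178] F [ 0.6 -0.   0. ] w 0.06041516028859878 ff 0.0
catch_knob [([319.7, 167.1], 0.61, [0.5514, 0.2369, 0.097])]
catch_knob [([291.7, 273.9], 0.68, [0.5502, 0.2359, 0.097]), ([233.4, 299.8], 0.18, [0.6133, 0.3398, 0.097])]
laser_grip [([296.7, 86.6], 0.77, [0.6127, 0.2676, 0.0834])]
laser [([303.1, 88.7], 0.67, [0.613, 0.2644, 0.0364])]
```

View pics/c7.png

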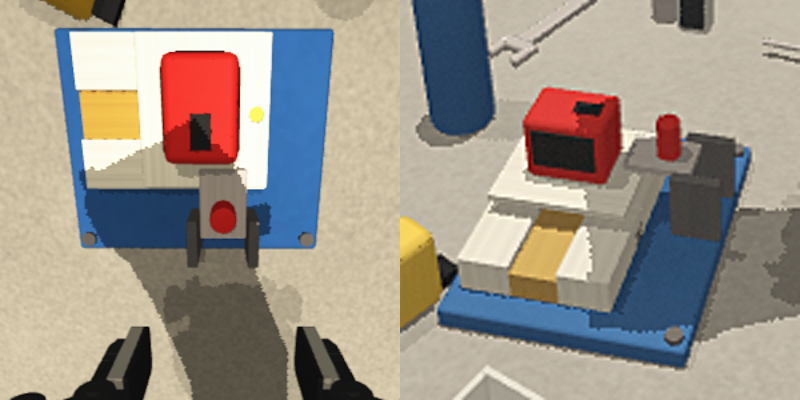

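The catch tongue now lies well over the plate edge, at its stop. The laser sits level in its seats and the gripper is clear.

```bash
python3 -c "
from workcell import bot
print(bot.job_done())"
```

```text
the job is handed in; nothing more can be done
None
```

The laser rests level in its seats and is released, the catch was pushed over its plate to the stop, nothing else on the bench was touched, and the job is handed in at about 20 s; the hand-in returned no verdict.

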